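# Shield the seismometer's bay and clamp the door

## Robot

A 6-joint arm with a two-finger parallel gripper is mounted at the origin on the work surface. World frame = base frame: x ahead of the robot, y to its left, z up, the work surface at z = 0. Lengths are in m, angles in rad, forces in N, time in s.
With the tool pointing down it reaches from about 0.35 to 0.85 m from the base axis. Payload 8.1 kg.
Tool frame: the origin (TCP) lies midway between the tips of the shut fingers; the grasp point (between the pads) lies ctrl.grip_depth behind it (ctrl.grip_depth is the distance from the TCP to the grasp point, in m); z points along the fingers, y is the line along which they close (so a half turn about z gives the same grasp; the last joint's range is limited). The gripper opens to 85 mm and grips with 20 to 120 N. Pads are 22 mm wide; open, the fingers measure 114 mm over their backs; the gripper's body (76 mm by 85 mm) begins 54 mm behind the grasp point. The pads swing forward as they close: fully open they stand 13 mm farther back than shut.
Start: joints at [1.214, 0.13, 1.488, -0, 1.523, -0.085], TCP at [0.161, 0.578, 0.231] pointing down, gripper open.
Joint ranges: [-2.96, 2.96], [-0.89, 2.26], [0.02, 2.5], [-1.34, 4.48], [0, 2.73], [-2.66, 2.66]. Speed limits (rad/s): [2.39, 2.39, 2.79, 3.14, 3.14, 3.14].

## Interface

Orientations are given as a unit quaternion [w, x, y, z].
In Python, from cell import ctrl gives the robot as it stands. The module is installed in compiled form; this text tells all that it offers.
- The arm moves only by the tool apply_moves, never from a script. Its argument "targets" is a list of rows, each a list of 7 numbers: the shift along the tool's x, y, z in cm, then the turn, a rotation vector about the tool's x, y, z in degrees, then the closure, from -1 (fully open) to 1 (shut), so that 0 is half open. In form: [[x, y, z, wx, wy, wz, grip], ...]. A call has 1 to 20 rows; each row shifts and turns the commanded pose from where the row before left it, along the tool's axes as they then stand; what a row does not reach is not made up. A row lasts 1/10 s, in which the tool goes at most 50 mm and 8.59 degrees, less where a joint would pass 70% of its speed; a pose out of reach is approached as far as the arm can. A call with a gripper value outside its range is refused whole. The fingers move at their own pace and stop on an object; "newtons" is the grip in N (left out, the last holds). Time passes only in rows, so rows that do not move let the fingers close. It gives the time, the measured TCP pose, the force, the opening and the grip force at its end, in the units of the state.
- ctrl.get_obs(): the state, without advancing time (a new reading comes with each control period).
- ctrl.grab_frame(name): name is "side" or "top" or "wrist"; returns a dict with "color" (400x640x3 uint8, red, green, blue), "depth" (400x640 float32, m along the optical axis (not along the pixel's ray), 0 where there is no reading), "vertical_fov" (degrees; the focal length in pixels is half the picture's height over the tangent of half this angle, whatever the lens; pixels are square), "cx", "cy" (the principal point, pixels), "extrinsics" (4x4, takes a point from world to camera coordinates). Camera axes: x right, y down, z forward; pixel columns grow to the right and rows downward; lengths in m; the calibration is good to about 2 mm. The wrist camera is an equidistant fisheye: a pixel r from the principal point sees the ray r / f radians off the axis. A picture is of the moment at which its call begins.
- ctrl.close_job(): hands the job in; it is judged then, once.
Trained networks look in a picture, given as the dict that the camera call returned (one of the last four; its "shot" number tells which), for a name from the list of things; names that differ only in an ending like _2 or _b are one class to them, and where a whole thing is asked for, a point or a joint stands for the part that bears it (a point fixed in the world has none). Each returns a list of dicts, best first, with "confidence" (0 to 1); they miss things now and then, are a little off and sometimes report something else, mostly with a low value. They report only what shows in the picture. A call takes as long as a camera call.
- ctrl.cut_out(picture, query): "mask" (400x640 bool, what is visible of it) and "position" ([row, column] in pixels, amid what is visible of it).
The state is a dict: "clock": time; "q": joint angles; "joint_velocities": joint speeds; "effort": joint torques, N m; "eef_pos": TCP position; "tool_rot": TCP orientation; "force": force on the tool from outside, world axes, zero at the start; "moment": the same for the moment, N m; "opening": finger opening in m; "finger_force": force on a finger pad.
Only numpy, scipy, OpenCV 4.12 (cv2) and the standard library are available. Lean on these libraries where they do the work, as an engineer would, in place of code of your own. Each camera call takes 0.05 s, during which the arm holds its last target. There are 200 camera calls.

## Task

The seismometer must be shut away from draughts, while the battery in the other bay stays open to the air: slide the acrylic door fully home over whichever bay holds the seismometer. Then, with the T-key, turn the clamp screw at that end of the cabinet clockwise to its stop so that its tongue holds the door, and hang the key back in its rest as it was. Leave the other clamp screw and the loose parts on the shelf as they are.

Things in the scene. Friction and masses are not known exactly. Their poses are not given: they have to be found in the camera images.
- cabinet: Low plywood instrument cabinet, fixed to the shelf, open on top: 220 mm (its x) by 384 mm (its y), 134 mm high to its aluminium rails. Origin: centre of its underside; x away from the robot, y along its length, z up. Two bays side by side (y from +6 to +150 mm and from -150 to -6 mm, 196 mm in x), floor 12 mm thick; beyond each bay a solid end block (y 150 to 192 mm either way), top at z 128 mm.
- seismometer: Round silver seismometer with a domed top and three small feet, 100 mm diameter, 97 mm high, standing in one of the two bays (near y = +78 or -78 mm of the cabinet; either one). Origin: centre of its underside.
- battery: Oblong grey and black battery, 151 x 98 mm, 99 mm high, standing in the bay that the seismometer does not occupy. Origin: centre of its underside.
- door (a joint): Clear acrylic door, 200 mm (cabinet x) by 160 mm (cabinet y), 6 mm thick, lying flat on the cabinet (its upper face at cabinet z 130 mm) and sliding along cabinet y. Value in m: 0 = home against the stop over the -y bay, 0.140 = home against the stop over the +y bay (door centre at cabinet y = value - 0.070). It starts part-way. It slides with 2 to 3 N and stays where it is left.
- door_pull (a point): Centre of the door's aluminium pull, an upright bar fixed on top of the door's middle: 90 mm long (cabinet x), 14 mm thick (cabinet y), 24 mm high; this point lies 12 mm above the door's upper face. Axes as the cabinet's.
- screw_left (a joint): Captive clamp screw on the cabinet's +y end block (screw axis vertical, at cabinet x 0, y +171 mm). Value in rad: 0 = fully open, 1.22 (70 degrees) = clamped against its stop, tongue pointing straight in over the door; it grows clockwise seen from above. It starts between 0 and 0.2, turns stiffly with about 0.06 N m and stays where it is left.
- screw_left_slot (a point): On the left screw's axis, at the floor of its slot (cabinet z 135.5 mm). The steel head is a 37 mm wide disc with an open straight slot 10 mm wide, 9 mm deep and 34 mm long across it; its top is at cabinet z 145 mm. x axis: along the slot and towards the end of the tongue (13 mm wide, reaching 38 mm from the axis); z up. Turns with the screw.
- screw_right (a joint): The same captive clamp screw on the -y end block (cabinet x 0, y -171 mm): 0 = open, 1.22 = clamped, growing clockwise seen from above; starts between 0 and 0.2.
- screw_right_slot (a point): On the right screw's axis at the floor of its slot; sizes and axes as for the left screw.
- key: Steel T-key, loose, 110 mm high, 130 to 210 g: a square crossbar 100 mm long (key x), 16 x 16 mm, on top of a 12 mm round shaft with a flat blade at the foot, 26 mm wide along key x and 5 mm thick, rounded at its lower edge. It hangs upright by its crossbar in the rest. Origin: middle of the blade's lower edge; z up along the shaft.
- key_bar (a point): Centre of the key's crossbar, 102 mm above the blade's lower edge; x along the crossbar.
- key_blade (a point): Middle of the blade's lower edge; x along the blade's width.
- rest: Fixed plywood rest for the key: base 110 x 100 mm, 10 mm thick, and two uprights 10 mm thick and 56 mm wide at x = +34 and -34 mm, each notched on top; the crossbar lies in the notches (24 mm wide, floor 124 mm above the shelf, horns 14 mm higher) and the shaft hangs between the uprights, which are 58 mm apart inside. Origin: centre of its underside; x along the crossbar of the seated key.
- rest_seat (a point): Where the crossbar's centre lies when the key hangs in the rest, 132 mm above the shelf; x along the crossbar.
- grommet: Loose orange rubber grommet, a grooved ring of 90 mm diameter, 26 mm high. Origin: centre of its underside. Leave it alone.
- leveling_screw: Loose black steel leveling screw standing on its 52 mm foot, 94 mm high. Origin: centre of its underside. Leave it alone.
- plug: Loose brass plug, 64 mm diameter, 62 mm high. Origin: centre of its underside. Leave it alone.

How it is judged:
On the way, in this order (a step that is already met when the one before it is completed fails the run):
1. the door is home against its stop over the seismometer's bay (((y of seismometer in the frame of cabinet above 0 m and value of joint door above 0.134 m) or (y of seismometer in the frame of cabinet below 0 m and value of joint door below 0.006 m))), for 0.2 s.
2. the clamp screw at that end is turned to its stop with the key's blade in its slot (((y of seismometer in the frame of cabinet above 0 m and value of joint screw_left above 1.07 rad and distance between key_blade and screw_left_slot below 0.012 m) or (y of seismometer in the frame of cabinet below 0 m and value of joint screw_right above 1.07 rad and distance between key_blade and screw_right_slot below 0.012 m))), for 0.1 s.
At the end, for the whole second after the job is handed in: Door within 6 mm of its stop over the seismometer; clamp screw at that end above 1.07 rad (stop 1.22), the other below 0.35; key released, still, upright (0.12 rad) in both notches of the rest, bar centre within 20 mm of the seat, 5 mm in height, 0.25 rad in yaw (((y of seismometer in the frame of cabinet above 0 m and value of joint door above 0.134 m and value of joint screw_left above 1.07 rad and value of joint screw_right below 0.35 rad) or (y of seismometer in the frame of cabinet below 0 m and value of joint door below 0.006 m and value of joint screw_right above 1.07 rad and value of joint screw_left below 0.35 rad)) and distance between key_bar and rest_seat below 0.02 m and z of key_bar in the frame of rest_seat between -0.005 and 0.005 m and angle between key's own z axis and vertical below 0.12 rad and angle between the x axis of key and the x axis of rest, either way round below 0.25 rad and linear speed of key below 0.05 m/s); the robot touches nothing.
It fails at once if a loose part on the shelf was pushed away or knocked over (distance of any of grommet, leveling_screw, plug from where it was at the start of the episode above 0.025 m or angle between any of leveling_screw, plug's own z axis and vertical above 0.5 rad).
It also fails if it takes over 72 s, if anything falls off the work surface, if the arm or the gripper's body presses on something with over 40 N, if the wrist force passes 120 N, or if a joint passes its speed limit or range.

## Working session

There is one attempt and no reset: what is moved stays moved. The work goes in short steps, Python scripts to look and compute and a tool call to move; the robot and the scene stay as the last step left them, time stands still between calls to the robot, and variables do not carry over. Pictures are saved under pics/ and viewed, at most 10 in all, crops included, and the job is handed in when it is done.

Besides the shell and the picture viewer there is one more tool, called after "Request:" as name([rows], argument=value, ...), one row to a line, values as JSON. apply_moves: Moves the arm, as the interface text tells. Its arguments: {"type":"object","properties":{"targets":{"type":"array","items":{"type":"array","items":{"type":"number"}}},"newtons":{"type":"number"}},"required":["targets"]}

```bash
mkdir -p pics; cat > h.py <<'E'
import numpy as np, cv2
from cell import ctrl
from scipy.spatial.transform import Rotation as R
def world(p,mask=None):
    d=p["depth"];h,w=d.shape
    f=h/2/np.tan(np.radians(p["vertical_fov"])/2)
    v,u=np.mgrid[:h,:w]
    P=np.stack([(u-p["cx"])/f*d,(v-p["cy"])/f*d,d],-1)
    E=np.array(p["extrinsics"]);
    W=(P-E[:3,3])@E[:3,:3]
    W[d<=0]=np.nan
    return W
def px(p,X):
    E=np.array(p["extrinsics"]);c=E[:3,:3]@np.array(X)+E[:3,3]
    f=200/np.tan(np.radians(p["vertical_fov"])/2)
    return c[:2]/c[2]*f+[p["cx"],p["cy"]]
def save(p,n): cv2.imwrite("pics/"+n+".png",p["color"][...,::-1])
E
python3 - <<'E'
from h import *
o=ctrl.get_obs();print(o["clock"],o["tool_rot"],o["eef_pos"],ctrl.grip_depth,o["force"])
a=ctrl.grab_frame("top");b=ctrl.grab_frame("side")
save(a,"top");save(b,"side")
cv2.imwrite("pics/both.png",cv2.resize(np.vstack([a["color"],b["color"]])[...,::-1],(480,600)))
for n,p in(("top",a),("side",b)):
    W=world(p);print(n,np.round(np.linalg.inv(p["extrinsics"])[:3,3],2))
    for q in["cabinet","seismometer","battery","door_pull","screw_left_slot","screw_right_slot","key","key_bar","rest","grommet","leveling_screw","plug","door"]:
        for r in ctrl.cut_out(p,q)[:2]:
            m=r["mask"];X=W[m];X=X[~np.isnan(X[:,0])]
            if len(X):print(q,round(r["confidence"],2),np.round(r["position"]),m.sum(),np.round(np.median(X,0),3),np.round(np.percentile(X,[2,98],axis=0),3).tolist())
E
```

```text
0.0 [-1.96479816e-04  1.35483214e-01  9.90779217e-01 -8.96579364e-04] [0.16086001 0.57746399 0.23023316] 0.0187 [ 0.47169576  0.55105777 -0.43605304]
top [0.34 0.02 1.2 ]
cabinet 0.34 [238. 453.] 330 [ 0.418 -0.351  0.139] [[0.374, -0.408, 0.002], [0.469, -0.341, 0.144]]
seismometer 0.57 [215. 259.] 430 [0.502 0.194 0.099] [[0.471, 0.174, 0.037], [0.55, 0.231, 0.11]]
battery 0.62 [191. 326.] 577 [ 0.561 -0.003  0.104] [[0.49, -0.022, 0.06], [0.631, 0.02, 0.112]]
door_pull 0.85 [198. 291.] 3809 [0.541 0.093 0.131] [[0.448, 0.013, 0.124], [0.637, 0.176, 0.154]]
door_pull 0.75 [223. 177.] 354 [0.487 0.437 0.085] [[0.467, 0.419, 0.008], [0.511, 0.461, 0.095]]
screw_left_slot 0.75 [207. 227.] 158 [0.521 0.27  0.141] [[0.503, 0.256, 0.132], [0.551, 0.286, 0.149]]
screw_right_slot 0.54 [191. 345.] 194 [ 0.559 -0.062  0.138] [[0.53, -0.083, 0.128], [0.583, -0.048, 0.149]]
key 0.75 [239. 448.] 309 [ 0.421 -0.351  0.139] [[0.376, -0.363, 0.013], [0.468, -0.342, 0.144]]
key 0.67 [202. 288.] 9533 [0.538 0.107 0.129] [[0.419, -0.081, 0.01], [0.656, 0.287, 0.147]]
key_bar 0.74 [235. 449.] 324 [ 0.
[... 1358 characters left out ...]
04], [0.579, -0.02, 0.151]]
key 0.79 [316. 299.] 409 [ 0.422 -0.356  0.139] [[0.377, -0.364, 0.013], [0.469, -0.326, 0.146]]
key_bar 0.79 [317. 299.] 401 [ 0.422 -0.356  0.139] [[0.377, -0.364, 0.035], [0.469, -0.343, 0.146]]
rest 0.9 [344. 302.] 1514 [ 0.416 -0.37   0.012] [[0.365, -0.405, 0.005], [0.473, -0.307, 0.14]]
grommet 0.7 [335. 398.] 735 [ 0.681 -0.373  0.026] [[0.64, -0.411, 0.004], [0.722, -0.328, 0.033]]
plug 0.68 [128. 332.] 197 [0.645 0.414 0.054] [[0.616, 0.302, 0.0], [0.678, 0.498, 0.134]]
door 0.92 [183. 317.] 2497 [0.54  0.085 0.132] [[0.448, 0.012, 0.126], [0.637, 0.172, 0.156]]
door 0.21 [192. 321.] 8133 [0.536 0.059 0.129] [[0.418, -0.097, 0.013], [0.66, 0.283, 0.149]]
```

```bash
python3 - <<'E'
import cv2
a=cv2.imread("pics/top.png")[120:290,150:500];b=cv2.imread("pics/side.png")[100:400,200:460]
a=cv2.resize(a,None,fx=2.2,fy=2.2,interpolation=3)
cv2.imwrite("pics/c1.png",a);cv2.imwrite("pics/c2.png",cv2.resize(b,None,fx=2,fy=2,interpolation=3))
E
```

```text
(no output)
```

View pics/c1.png

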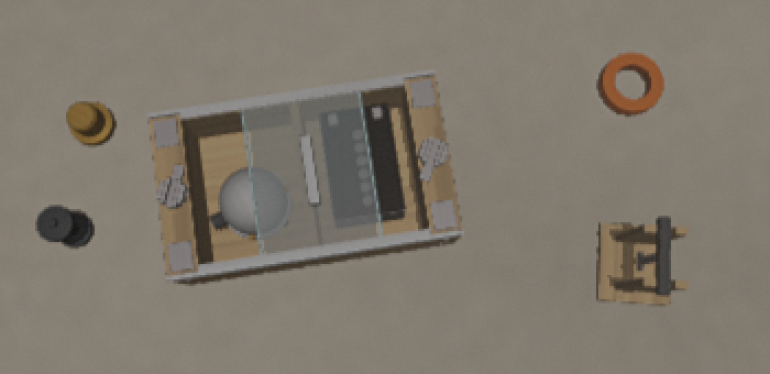

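View pics/c2.png

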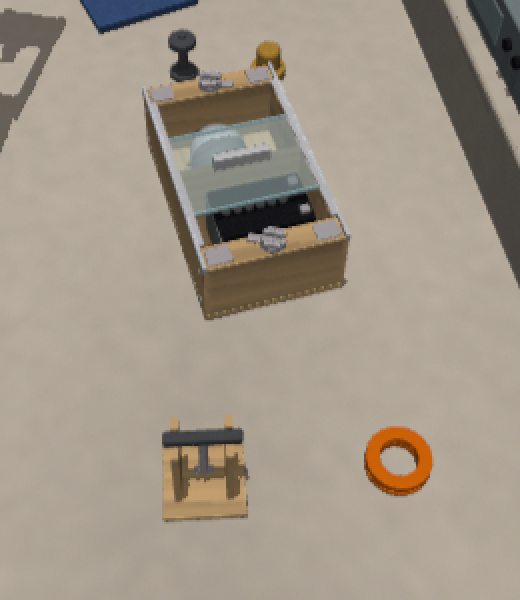

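```bash
python3 - <<'E'
from h import *
a=ctrl.grab_frame("top");b=ctrl.grab_frame("side")
A=[]
def rect(P):
    (c,s,an)=cv2.minAreaRect(P[:,:2].astype(np.float32)*1000); return np.round(c,1),np.round(s,1),round(an,1)
def pca(P):
    d=P[:,:2]-P[:,:2].mean(0);return np.degrees(np.arctan(*(np.linalg.svd(d,full_matrices=False)[2][0][::-1]))).round(1) if len(P)>3 else 0
for n,p in(("top",a),("side",b)):
    W=world(p).reshape(-1,3);W=W[~np.isnan(W[:,0])]
    def box(x0,x1,y0,y1,z0,z1):
        return W[(W[:,0]>x0)&(W[:,0]<x1)&(W[:,1]>y0)&(W[:,1]<y1)&(W[:,2]>z0)&(W[:,2]<z1)]
    for q,bx in dict(pull=(.47,.61,.06,.13,.142,.17),scL=(.48,.57,.235,.31,.1365,.17),scR=(.52,.6,-.1,-.03,.1365,.17),key=(.36,.49,-.375,-.335,.134,.16),
       cab=(.38,.70,-.15,.34,.12,.16)).items():
        P=box(*bx);print(n,q,len(P),P.mean(0).round(4),P[:,2].max().round(3),rect(P),pca(P))
E
```

```text
Traceback (most recent call last):
TypeError: return arrays must be of ArrayType
```

```bash
python3 - <<'E'
from h import *
a=ctrl.grab_frame("top");b=ctrl.grab_frame("side")
def rect(P):
    (c,s,an)=cv2.minAreaRect(P[:,:2].astype(np.float32)*1000); return np.round(c,1),np.round(s,1),round(an,1)
def pca(P):
    d=P[:,:2]-P[:,:2].mean(0);v=np.linalg.svd(d,full_matrices=False)[2][0];return np.degrees(np.arctan2(v[1],v[0])).round(1)
for n,p in(("top",a),("side",b)):
    W=world(p).reshape(-1,3);W=W[~np.isnan(W[:,0])]
    def box(x0,x1,y0,y1,z0,z1):
        return W[(W[:,0]>x0)&(W[:,0]<x1)&(W[:,1]>y0)&(W[:,1]<y1)&(W[:,2]>z0)&(W[:,2]<z1)]
    for q,bx in dict(pull=(.47,.61,.06,.13,.142,.17),scL=(.48,.57,.235,.31,.1365,.17),scR=(.52,.6,-.1,-.03,.1365,.17),key=(.36,.49,-.375,-.335,.134,.16),
       cab=(.38,.70,-.15,.34,.12,.16)).items():
        P=box(*bx);print(n,q,len(P),P.mean(0).round(4),P[:,2].max().round(3),rect(P),pca(P))
E
```

```text
top pull 164 [0.5413 0.0934 0.1539] 0.159 (array([541.8,  93.6]), array([90., 14.]), 7.6) -172.4
top scL 126 [0.5188 0.2719 0.1431] 0.149 (array([525.8, 269.4]), array([34.1, 52.7]), 70.6) 163.0
top scR 118 [ 0.5598 -0.0646  0.1432] 0.151 (array([554.5, -61.8]), array([34.1, 53.5]), 69.3) 158.4
top key 272 [ 0.4215 -0.3526  0.1398] 0.146 (array([ 422.4, -355. ]), array([39.8, 97.9]), 90.0) 178.2
top cab 7102 [0.5393 0.0991 0.1316] 0.159 (array([541. , 103.8]), array([223.2, 384.2]), 7.5) 97.5
side pull 180 [0.5396 0.0915 0.1525] 0.161 (array([540.4,  93.1]), array([89.5, 18.6]), 7.5) -173.0
side scL 98 [0.5205 0.2712 0.1436] 0.155 (array([526.2, 272.7]), array([38.9, 49.4]), 83.1) -3.1
side scR 142 [ 0.5581 -0.0659  0.1433] 0.152 (array([553.3, -61.2]), array([38. , 53.7]), 61.9) -20.8
side key 338 [ 0.4214 -0.3546  0.1405] 0.148 (array([ 421.9, -354.6]), array([99. , 39.3]), 0.3) 177.8
side cab 5071 [0.5408 0.0828 0.1331] 0.16 (array([539.5, 105.4]), array([223.8, 392.6]), 7.6) -82.4
```

```bash
cat >> h.py <<'E'
def plan(xyz,yaw):
    "total turn (deg, rotvec in tool) to tool-down with tool-y at yaw deg, then shift in cm along the turned axes"
    o=ctrl.get_obs();q=o["tool_rot"];T=R.from_quat([q[1],q[2],q[3],q[0]])
    a=np.radians(yaw);y=np.array([np.cos(a),np.sin(a),0]);z=np.array([0,0,-1.]);x=np.cross(y,z)
    G=R.from_matrix(np.stack([x,y,z],1))
    print("t",round(o["clock"],2),"now",np.round(o["eef_pos"],4),"yaw",np.degrees(np.arctan2(*T.as_matrix()[:2,1][::-1])).round(2),"open",round(o["opening"],4),"F",np.round(o["force"],1))
    print("turn",(T.inv()*G).as_rotvec(degrees=True).round(2),"then shift cm",(100*G.inv().apply(np.array(xyz)-o["eef_pos"])).round(2))
E
python3 -c "
from h import *
plan([.541,.0935,.230],97.5)"
```

```text
t 1.6 now [0.1611 0.578  0.2313] yaw 74.42 open 0.0858 F [ 1.1  0.1 -0.3]
turn [ -0.    -0.   -23.08] then shift cm [-31.35 -52.99   0.13]
```

Request:
apply_moves([
  [0,0,0,0,0,-7.7,-1],
  [0,0,0,0,0,-7.7,-1],
  [0,0,0,0,0,-7.7,-1],
  [-2.41,-4.08,0,0,0,0,-1],
  [-2.41,-4.08,0,0,0,0,-1],
  [-2.41,-4.08,0,0,0,0,-1],
  [-2.41,-4.08,0,0,0,0,-1],
  [-2.41,-4.08,0,0,0,0,-1],
  [-2.41,-4.08,0,0,0,0,-1],
  [-2.41,-4.08,0,0,0,0,-1],
  [-2.41,-4.08,0,0,0,0,-1],
  [-2.41,-4.08,0,0,0,0,-1],
  [-2.41,-4.08,0,0,0,0,-1],
  [-2.41,-4.08,0,0,0,0,-1],
  [-2.41,-4.08,0,0,0,0,-1],
  [-2.41,-4.08,0,0,0,0,-1],
  [0,0,0,0,0,0,-1],
  [0,0,0,0,0,0,-1],
])

```text
clock: 3.4
eef_pos: [0.5414, 0.0921, 0.231]
tool_rot: [-0.0, -0.064, 0.998, 0.0]
force: [-0.6, 0.7, 1.3]
opening: 0.0854
finger_force: 0.0
```

```bash
python3 -c "
from h import *
plan([.541,.0935,.138],97.5)"
```

```text
t 3.4 now [0.5414 0.0921 0.231 ] yaw 97.38 open 0.0854 F [-0.6  0.7  1.3]
turn [ 0.01 -0.04 -0.12] then shift cm [0.03 0.14 9.3 ]
```

Request:
apply_moves([
  [0,0.14,3.1,0,0,0,-1],
  [0,0,3.1,0,0,0,-1],
  [0,0,3.1,0,0,0,-1],
  [0,0,0,0,0,0,1],
  [0,0,0,0,0,0,1],
  [0,0,0,0,0,0,1],
  [0,0,0,0,0,0,1],
  [0,0,0,0,0,0,1],
  [0,0,0,0,0,0,1],
  [0,0,0,0,0,0,1],
], newtons=20)

```text
clock: 4.4
eef_pos: [0.5421, 0.0947, 0.1402]
tool_rot: [0.001, -0.066, 0.998, 0.0]
force: [-1.6, -0.6, 7.2]
opening: 0.0136
finger_force: 22.7
```

Request:
apply_moves([
  [0,0,-0.2,0,0,0,1],
  [0,1.2,0,0,0,0,1],
  [0,1.2,0,0,0,0,1],
  [0,1.2,0,0,0,0,1],
  [0,1.2,0,0,0,0,1],
  [0,1.2,0,0,0,0,1],
  [0,0.8,0,0,0,0,1],
  [0,0.4,0,0,0,0,1],
  [0,0.4,0,0,0,0,1],
  [0,0,0,0,0,0,1],
])

```text
clock: 5.4
eef_pos: [0.5319, 0.1703, 0.1403]
tool_rot: [0.001, -0.066, 0.998, 0.0]
force: [6.9, 1.0, -5.7]
opening: 0.0133
finger_force: 21.5
```

Request:
apply_moves([
  [0,0.2,0,0,0,0,1],
  [0,0.2,0,0,0,0,1],
  [0,0.1,0,0,0,0,1],
  [0,0,0,0,0,0,1],
])

```text
clock: 5.8
eef_pos: [0.5315, 0.1734, 0.1403]
tool_rot: [0.001, -0.065, 0.998, -0.001]
force: [6.1, -5.8, -4.6]
opening: 0.0132
finger_force: 21.6
```

Request:
apply_moves([
  [0,0.2,0,0,0,0,1],
  [0,0.2,0,0,0,0,1],
  [0,0,0,0,0,0,1],
  [0,0,0,0,0,0,1],
])

```text
clock: 6.2
eef_pos: [0.5315, 0.1736, 0.1403]
tool_rot: [0.001, -0.064, 0.998, -0.004]
force: [8.1, -23.0, -1.7]
opening: 0.0133
finger_force: 22.2
```

Request:
apply_moves([
  [0,-0.4,0,0,0,0,1],
  [0,0,0,0,0,0,-1],
  [0,0,0,0,0,0,-1],
  [0,0,0,0,0,0,-1],
  [0,0,0,0,0,0,-1],
  [0,0,-3,0,0,0,-1],
  [0,0,-4,0,0,0,-1],
  [0,0,-4,0,0,0,-1],
  [0,0,0,0,0,0,-1],
])

```text
clock: 7.1
eef_pos: [0.5334, 0.1759, 0.2579]
tool_rot: [0.006, -0.066, 0.998, 0.001]
force: [0.2, 0.3, 0.3]
opening: 0.0855
finger_force: 0.0
```

```bash
cat >> h.py <<'E'
def fish(p):
    d=p["depth"];h,w=d.shape;f=200/np.tan(np.radians(p["vertical_fov"])/2)
    v,u=np.mgrid[:h,:w];x=u-p["cx"];y=v-p["cy"];r=np.hypot(x,y)+1e-9;t=np.tan(np.minimum(r/f,1.5))
    P=np.stack([x/r*t*d,y/r*t*d,d],-1);E=np.array(p["extrinsics"]);W=(P-E[:3,3])@E[:3,:3];W[(d<=0)|(r/f>1.3)]=np.nan;return W
def rectify(p,W,x0,x1,y0,y1,z,res=.0005):
    "orthographic map of plane z: rows=+x up, cols=-y right"
    f=200/np.tan(np.radians(p["vertical_fov"])/2);E=np.array(p["extrinsics"])
    X,Y=np.meshgrid(np.arange(x1,x0,-res),np.arange(y1,y0,-res),indexing="ij")
    c=np.stack([X,Y,np.full_like(X,z)],-1)@E[:3,:3].T+E[:3,3]
    r=np.hypot(c[...,0],c[...,1])+1e-9;k=f*np.arctan2(r,c[...,2])/r
    return cv2.remap(p["color"],(c[...,0]*k+p["cx"]).astype(np.float32),(c[...,1]*k+p["cy"]).astype(np.float32),1)
E
python3 - <<'E'
from h import *
p=ctrl.grab_frame("wrist");W=fish(p);E=np.array(p["extrinsics"])
print(p["vertical_fov"],np.linalg.inv(E)[:3,3].round(3),np.nanmin(p["depth"]))
V=W.reshape(-1,3);V=V[~np.isnan(V[:,0])]
for q,b in dict(scL=(.47,.57,.23,.31,.1385,.155),pull=(.46,.61,.14,.2,.145,.165)).items():
    P=V[(V[:,0]>b[0])&(V[:,0]<b[1])&(V[:,1]>b[2])&(V[:,1]<b[3])&(V[:,2]>b[4])&(V[:,2]<b[5])]
    print(q,len(P),P.mean(0).round(4) if len(P) else 0, cv2.minAreaRect(P[:,:2].astype(np.float32)*1000) if len(P) else 0)
im=rectify(p,W,.46,.60,.12,.33,.145,.0005)
cv2.imwrite("pics/w1.png",np.vstack([cv2.resize(im,(640,427)),])[...,::-1])
plan([.422,-.354,.25],90)
E
```

```text
65.70646984690485 [0.456 0.168 0.398] 0.0
scL 865 [0.5183 0.2744 0.143 ] ((518.8176879882812, 275.4498596191406), (33.54029083251953, 34.92792892456055), 76.7894515991211)
pull 1661 [0.5291 0.1748 0.1526] ((531.6451416015625, 174.8963623046875), (88.53748321533203, 13.282164573669434), 7.809232234954834)
t 7.15 now [0.5323 0.1757 0.2546] yaw 97.55 open 0.0855 F [ 0.   0.  -0.7]
turn [0.07 0.42 7.55] then shift cm [ 11.03 -52.97   0.46]
```

View pics/w1.png

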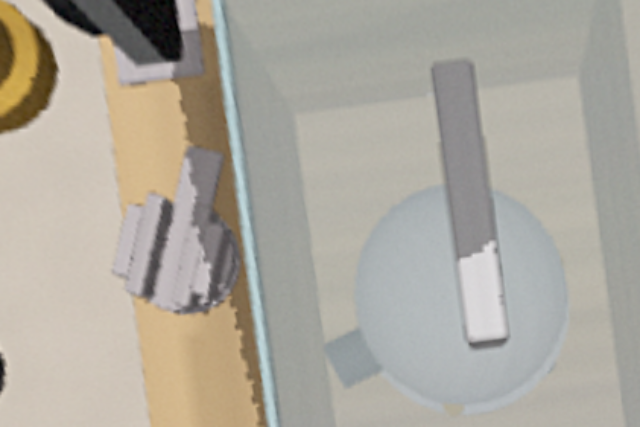

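```bash
python3 - <<'E'
from h import *
from scipy.optimize import minimize
p=ctrl.grab_frame("wrist");V=fish(p).reshape(-1,3);V=V[~np.isnan(V[:,0])]
c0=np.array([.5187,.2738])
H=V[(np.hypot(*(V[:,:2]-c0).T)<.022)]
print(len(H),np.histogram(H[:,2],bins=np.arange(.122,.154,.002)))
hi=H[(H[:,2]>.1415)][:,:2];lo=H[(H[:,2]<.1395)&(H[:,2]>.131)][:,:2]
best=[]
for a in np.arange(-35,0,1.):
  n=np.array([-np.sin(np.radians(a)),np.cos(np.radians(a))])
  for s in np.arange(-.006,.0061,.0005):
    h=np.abs((hi-c0)@n-s)<.004;l=np.abs((lo-c0)@n-s)<.004
    best.append((l.sum()-h.sum(),a,s))
best.sort(reverse=True);print(best[:8]);print(cv2.minEnclosingCircle(hi.astype(np.float32)*1000))
# whole tongue+head outline
T=V[(V[:,2]>.1335)&(V[:,2]<.150)&(np.hypot(*(V[:,:2]-c0).T)<.045)];far=T[np.hypot(*(T[:,:2]-c0).T)>.024]
far=far[np.abs(far[:,1]-.265)<.02];print(len(far),far.mean(0),np.degrees(np.arctan2(*(far.mean(0)[:2]-c0)[::-1])))
E
```

```text
1762 (array([  0,  24, 233, 114,  30, 155, 252,  75,  58,  88, 563, 170,   0,
         0,   0]), array([0.122, 0.124, 0.126, 0.128, 0.13 , 0.132, 0.134, 0.136, 0.138,
       0.14 , 0.142, 0.144, 0.146, 0.148, 0.15 , 0.152]))
[(np.int64(299), np.float64(-13.0), np.float64(0.0035000000000000083)), (np.int64(298), np.float64(-15.0), np.float64(0.0035000000000000083)), (np.int64(297), np.float64(-14.0), np.float64(0.0035000000000000083)), (np.int64(297), np.float64(-15.0), np.float64(0.004000000000000009)), (np.int64(295), np.float64(-14.0), np.float64(0.004000000000000009)), (np.int64(294), np.float64(-16.0), np.float64(0.004000000000000009)), (np.int64(292), np.float64(-16.0), np.float64(0.0035000000000000083)), (np.int64(292), np.float64(-17.0), np.float64(0.0035000000000000083))]
((518.5009155273438, 275.3222961425781), 19.962663650512695)
101 [0.54870645 0.26819966 0.13414239] -10.571932875002117
```

Request:
apply_moves([
  [0,0,0,0,0.4,7.5,-1],
  [0.92,-4.41,0,0,0,0,-1],
  [0.92,-4.41,0,0,0,0,-1],
  [0.92,-4.41,0,0,0,0,-1],
  [0.92,-4.41,0,0,0,0,-1],
  [0.92,-4.41,0,0,0,0,-1],
  [0.92,-4.41,0,0,0,0,-1],
  [0.92,-4.41,0,0,0,0,-1],
  [0.92,-4.41,0,0,0,0,-1],
  [0.92,-4.41,0,0,0,0,-1],
  [0.92,-4.41,0,0,0,0,-1],
  [0.92,-4.41,0,0,0,0,-1],
  [0.92,-4.41,0,0,0,0,-1],
  [0,0,0,0,0,0,-1],
  [0,0,0,0,0,0,-1],
])

```text
clock: 8.7
eef_pos: [0.4191, -0.3544, 0.2491]
tool_rot: [-0.005, 0.001, 1.0, 0.001]
force: [0.2, 0.2, -0.3]
opening: 0.0853
finger_force: 0.0
```

```bash
python3 - <<'E'
from h import *
p=ctrl.grab_frame("wrist");V=fish(p);M=V.reshape(-1,3)
P=M[(M[:,2]>.132)&(M[:,2]<.15)&(np.abs(M[:,0]-.422)<.07)&(np.abs(M[:,1]+.354)<.0125)]
print(len(P),P.mean(0).round(4),[np.round(v,1) for v in cv2.minAreaRect(P[:,:2].astype(np.float32)*1000)])
for x in np.arange(.37,.475,.02):
    s=P[np.abs(P[:,0]-x)<.01]
    if len(s):print(round(x,2),len(s),np.percentile(s[:,1],[5,95]).round(4),np.median(s[:,2]).round(4))
for r in ctrl.cut_out(p,"key_bar")[:1]:
    Q=V[r["mask"]];Q=Q[Q[:,2]>.132];print(r["confidence"],[np.round(v,1) for v in cv2.minAreaRect(Q[:,:2].astype(np.float32)*1000)])
im=rectify(p,V,.34,.50,-.43,-.27,.140);cv2.imwrite("pics/k1.png",cv2.resize(im,(500,500))[...,::-1])
plan([.422,-.354,.119],90)
E
```

```text
2058 [ 0.4209 -0.3513  0.1383] [array([ 422.6, -353.6]), array([99.2, 24.2]), np.float64(0.3)]
0.37 128 [-0.3533 -0.3418] 0.1384
0.39 470 [-0.3646 -0.3424] 0.1385
0.41 432 [-0.3567 -0.3424] 0.1385
0.43 401 [-0.3586 -0.344 ] 0.1386
0.45 409 [-0.3606 -0.3435] 0.1384
0.47 218 [-0.3625 -0.3463] 0.1385
0.67 [array([ 422.6, -350.5]), array([17. , 98.8]), np.float64(84.2)]
t 8.8 now [ 0.4201 -0.3531  0.2501] yaw 90.06 open 0.0852 F [-0.4  0.3  0.5]
turn [ 0.09 -0.47  0.06] then shift cm [-0.19 -0.09 13.11]
```

View pics/k1.png

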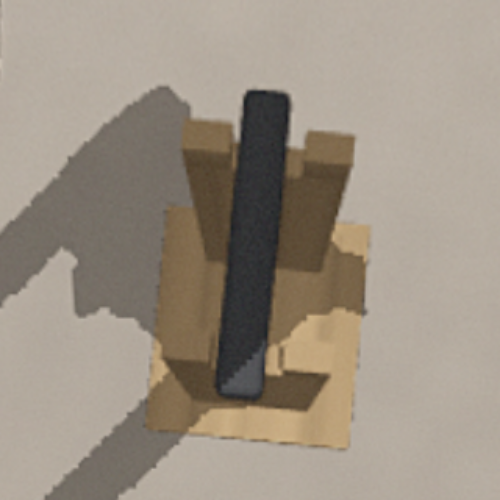

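```bash
python3 -c "
from h import *
plan([.4222,-.3515,.1135],84.7)"
```

```text
t 8.8 now [ 0.4201 -0.3531  0.2501] yaw 90.06 open 0.0852 F [-0.4  0.3  0.5]
turn [ 0.06 -0.48  5.36] then shift cm [-0.19  0.18 13.66]
```

Request:
apply_moves([
  [0,0,0,0,-0.4,5.4,-1],
  [-0.2,0.2,0,0,0,0,-1],
  [0,0,3.5,0,0,0,-1],
  [0,0,3.5,0,0,0,-1],
  [0,0,3.5,0,0,0,-1],
  [0,0,3.2,0,0,0,-1],
  [0,0,0,0,0,0,-1],
  [0,0,0,0,0,0,-1],
])

```text
clock: 9.6
eef_pos: [0.4226, -0.3517, 0.1146]
tool_rot: [-0.0, 0.046, 0.999, 0.0]
force: [0.1, 0.5, 1.0]
opening: 0.0857
finger_force: 0.0
```

```bash
python3 -c "
from h import *
plan([.4222,-.3515,.1135],84.7)"
```

```text
t 9.6 now [ 0.4226 -0.3517  0.1146] yaw 84.78 open 0.0857 F [0.1 0.5 1. ]
turn [ 0.   -0.05  0.08] then shift cm [0.04 0.01 0.11]
```

Close with low force, then clamp hard.

Request:
apply_moves([
  [0,0,0,0,0,0,1],
  [0,0,0,0,0,0,1],
  [0,0,0,0,0,0,1],
  [0,0,0,0,0,0,1],
  [0,0,0,0,0,0,1],
  [0,0,0,0,0,0,1],
  [0,0,0,0,0,0,1],
  [0,0,0,0,0,0,1],
], newtons=100)

```text
clock: 10.4
eef_pos: [0.4227, -0.3531, 0.1152]
tool_rot: [0.0, 0.047, 0.999, -0.001]
force: [-1.1, 1.8, 5.9]
opening: 0.0146
finger_force: 98.3
```

```bash
python3 -c "
from h import *
plan([.4222,-.3515,.1135],84.7)"
```

```text
t 10.4 now [ 0.4227 -0.3531  0.1152] yaw 84.62 open 0.0146 F [-1.1  1.8  5.9]
turn [-0.09  0.06 -0.08] then shift cm [0.06 0.15 0.17]
```

Request:
apply_moves([
  [0,0,-1,0,0,0,1],
  [0,0,-3,0,0,0,1],
  [0,0,-4,0,0,0,1],
  [0,0,-4,0,0,0,1],
  [0,0,-4,0,0,0,1],
  [0,0,0,0,0,4.3,1],
  [0,0,0,0,0,4.3,1],
])

```text
clock: 11.1
eef_pos: [0.4229, -0.3531, 0.2769]
tool_rot: [0.001, 0.123, 0.992, -0.001]
force: [0.1, 0.4, -1.8]
opening: 0.014
finger_force: 97.6
```

```bash
python3 -c "
from h import *
plan([.5185,.2738,.262],76)"
```

```text
t 11.1 now [ 0.4229 -0.3531  0.2769] yaw 75.86 open 0.014 F [ 0.1  0.4 -1.8]
turn [-0.15  0.19 -0.14] then shift cm [ 5.89 63.14  1.49]
```

Request:
apply_moves([
  [0.37,2,0,0,0,0,1],
  [0.37,4,0,0,0,0,1],
  [0.37,4.08,0,0,0,0,1],
  [0.37,4.08,0,0,0,0,1],
  [0.37,4.08,0,0,0,0,1],
  [0.37,4.08,0,0,0,0,1],
  [0.37,4.08,0,0,0,0,1],
  [0.37,4.08,0,0,0,0,1],
  [0.37,4.08,0,0,0,0,1],
  [0.37,4.08,0,0,0,0,1],
  [0.37,4.08,0,0,0,0,1],
  [0.37,4.08,0,0,0,0,1],
  [0.37,4.08,0,0,0,0,1],
  [0.37,4.08,0,0,0,0,1],
  [0.37,4.08,0,0,0,0,1],
  [0.34,4.08,0,0,0,0,1],
  [0,0,0,0,0,0,1],
  [0,0,1.2,0,0,0,1],
  [0,0,0,0,0,0,1],
  [0,0,0,0,0,0,1],
])

```text
clock: 13.1
eef_pos: [0.5172, 0.2728, 0.261]
tool_rot: [-0.001, 0.122, 0.992, -0.001]
force: [0.4, -0.5, -1.0]
opening: 0.0141
finger_force: 98.0
```

```bash
python3 - <<'E'
from h import *
plan([.5185,.2738,.25],76)
p=ctrl.grab_frame("wrist");V=fish(p)
im=rectify(p,V,.44,.60,.19,.35,.145,.0004)
save(p,"w2raw")
M=V.reshape(-1,3);M=M[~np.isnan(M[:,0])]
M=M[np.hypot(M[:,0]-.5185,M[:,1]-.2738)<.03]
print(np.histogram(M[:,2],bins=np.arange(.12,.30,.01)))
for z0,z1 in((.165,.19),(.19,.22),(.222,.26)):
    P=M[(M[:,2]>z0)&(M[:,2]<z1)]
    if len(P)>5:print(z0,len(P),P.mean(0).round(4),[np.round(v,1) for v in cv2.minAreaRect(P[:,:2].astype(np.float32)*1000)])
raw=p["color"]
cv2.imwrite("pics/w2.png",np.hstack([cv2.resize(im,(400,400)),cv2.resize(raw[:,120:520],(400,400))])[...,::-1])
E
```

```text
t 13.1 now [0.5172 0.2728 0.261 ] yaw 75.95 open 0.0141 F [ 0.4 -0.5 -1. ]
turn [-0.11 -0.06 -0.05] then shift cm [-0.1   0.12  1.1 ]
(array([1037,   46,    0,    0,    0,    0,    0,    0,    0,    0,    0,
          0,    0,    0,  167,  516, 4328]), array([0.12, 0.13, 0.14, 0.15, 0.16, 0.17, 0.18, 0.19, 0.2 , 0.21, 0.22,
       0.23, 0.24, 0.25, 0.26, 0.27, 0.28, 0.29]))
```

View pics/w2.png

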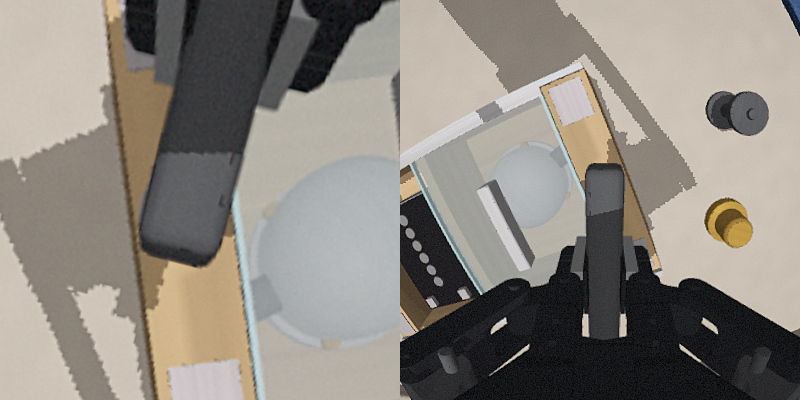

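```bash
python3 - <<'E'
from h import *
o=ctrl.get_obs();q=o["tool_rot"];T=R.from_quat([q[1],q[2],q[3],q[0]])
p=ctrl.grab_frame("wrist");V=fish(p);m=ctrl.cut_out(p,"key_bar")[0]
L=T.inv().apply(V[m["mask"]]-o["eef_pos"])*1000;L=L[~np.isnan(L[:,0])];L=L[(np.abs(L[:,1])<14)&(np.abs(L[:,2])<45)]
print("bar in tool mm",m["confidence"],len(L),np.percentile(L,[1,50,99],axis=0).round(1).tolist())
for n in("side","top"):
    p=ctrl.grab_frame(n);W=world(p).reshape(-1,3);W=W[~np.isnan(W[:,0])]
    P=W[(np.hypot(W[:,0]-.5175,W[:,1]-.273)<.03)]
    for z in np.arange(.155,.30,.012):
        s=P[np.abs(P[:,2]-z)<.006]
        if len(s):print(n,round(z,3),len(s),s.mean(0).round(4),np.ptp(s,axis=0).round(3))
    if n=="side":
        u,v=px(p,[.5175,.273,.2]).astype(int);cv2.imwrite("pics/s2.png",cv2.resize(p["color"][v-40:v+40,u-50:u+50],(700,560),interpolation=2)[...,::-1])
E
```

```text
bar in tool mm 0.59 6065 [[-36.9, -5.3, -24.8], [17.2, 2.5, -23.3], [49.4, 10.2, -14.3]]
side 0.155 12 [0.518 0.269 0.15 ] [0.024 0.03  0.003]
side 0.179 6 [0.5159 0.2732 0.1833] [0.023 0.002 0.006]
side 0.191 20 [0.5166 0.272  0.1903] [0.023 0.011 0.01 ]
side 0.203 16 [0.5176 0.2697 0.2022] [0.021 0.013 0.011]
side 0.215 10 [0.5165 0.27   0.2154] [0.01 0.01 0.01]
side 0.227 11 [0.5172 0.2697 0.2269] [0.011 0.015 0.01 ]
side 0.239 9 [0.516  0.2699 0.2393] [0.007 0.008 0.011]
side 0.251 7 [0.5161 0.269  0.2507] [0.006 0.004 0.008]
side 0.263 6 [0.5136 0.2641 0.2633] [0.018 0.008 0.007]
side 0.275 32 [0.5136 0.2624 0.2761] [0.051 0.023 0.01 ]
side 0.287 73 [0.5186 0.264  0.2875] [0.055 0.035 0.011]
side 0.299 5 [0.5174 0.2539 0.2958] [0.038 0.009 0.008]
top 0.155 1 [0.5278 0.2609 0.1492] [0. 0. 0.]
top 0.179 1 [0.512  0.2729 0.1791] [0. 0. 0.]
top 0.191 2 [0.5128 0.2714 0.1908] [0.001 0.001 0.006]
top 0.203 2 [0.5136 0.2686 0.2018] [0.001 0.001 0.008]
top 0.275 1 [0.543  0.2582 0.2808] [0. 0. 0.]
top 0.287 6 [0.5422 0.2608 0.2851] [0.004 0.006 0.008]
```

View pics/s2.png

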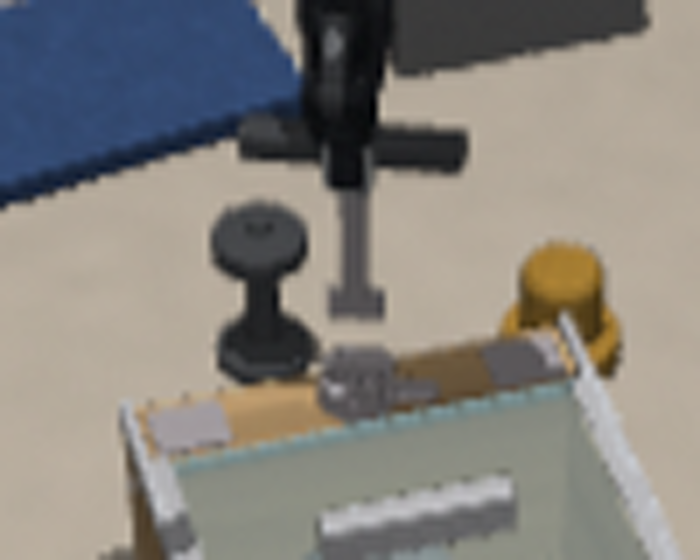

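Request:
apply_moves([
  [-0.1,0.1,1.2,0,0,0,1],
  [0,0,1.2,0,0,0,1],
  [0,0,0.5,0,0,0,1],
  [0,0,0.5,0,0,0,1],
  [0,0,0,0,0,0,1],
])

```text
clock: 13.85
eef_pos: [0.5182, 0.2747, 0.2264]
tool_rot: [-0.001, 0.122, 0.993, -0.001]
force: [0.8, -0.3, -0.9]
opening: 0.0143
finger_force: 98.0
```

```bash
python3 -c "
from h import *
plan([.5184,.2738,.2215],76)"
```

```text
t 13.85 now [0.5182 0.2747 0.2264] yaw 76.03 open 0.0143 F [ 0.8 -0.3 -0.9]
turn [-0.11 -0.08  0.03] then shift cm [-0.04 -0.08  0.49]
```

Request:
apply_moves([
  [0,-0.05,0.2,0,0,0,1],
  [0,0,0.15,0,0,0,1],
  [0,0,0,0,0,0,1],
  [0,0,0,0,0,0,1],
], newtons=120)

```text
clock: 14.25
eef_pos: [0.5188, 0.2745, 0.2246]
tool_rot: [0.0, 0.122, 0.993, -0.0]
force: [-0.0, -1.1, -1.1]
opening: 0.0135
finger_force: 120.3
```

Request:
apply_moves([
  [0,0,0.1,0,0,3,1],
  [0,0,0,0,0,6,1],
  [0,0,0,0,0,6,1],
  [0,0,0,0,0,6,1],
  [0,0,0,0,0,6,1],
])

```text
clock: 14.75
eef_pos: [0.5186, 0.2742, 0.2235]
tool_rot: [0.0, 0.352, 0.936, -0.001]
force: [-0.1, -1.8, -1.7]
opening: 0.0135
finger_force: 120.6
```

```bash
python3 -c "
from h import *
plan([.5184,.2738,.2225],76);print(ctrl.get_obs()['moment'])"
```

```text
t 14.75 now [0.5186 0.2742 0.2235] yaw 48.78 open 0.0135 F [-0.1 -1.8 -1.7]
turn [-8.000e-02  2.000e-02 -2.722e+01] then shift cm [ 0.01 -0.04  0.1 ]
[-0.26816732  0.2398378   0.05757377]
```

Turning torque of about 0.06 N m shows, so the blade drives the screw. Continue.

Request:
apply_moves([
  [0,0,0,0,0,6,1],
  [0,0,0,0,0,6,1],
  [0,0,0,0,0,6,1],
  [0,0,0,0,0,6,1],
  [0,0,0,0,0,6,1],
  [0,0,0,0,0,6,1],
  [0,0,0,0,0,6,1],
  [0,0,0,0,0,2,1],
  [0,0,0,0,0,0,1],
])

```text
clock: 15.65
eef_pos: [0.5187, 0.2743, 0.2235]
tool_rot: [0.0, 0.676, 0.737, -0.0]
force: [-0.0, -0.7, -0.4]
opening: 0.0138
finger_force: 120.6
```

```bash
python3 -c "
from h import *
plan([.5184,.2738,.2225],-5);print(ctrl.get_obs()['moment'])"
```

```text
t 15.65 now [0.5187 0.2743 0.2235] yaw 5.01 open 0.0138 F [-0.  -0.7 -0.4]
turn [-0.    0.06 10.01] then shift cm [-0.05 -0.02  0.1 ]
[-0.26337416  0.1564319   0.02670682]
```

Request:
apply_moves([
  [0,0,0,0,0,3,1],
  [0,0,0,0,0,3,1],
  [0,0,0,0,0,2,1],
  [0,0,0,0,0,0,1],
])

```text
clock: 16.05
eef_pos: [0.5187, 0.2743, 0.2234]
tool_rot: [0.0, 0.725, 0.689, -0.0]
force: [-0.3, -1.6, -0.5]
opening: 0.0137
finger_force: 120.7
```

```bash
python3 -c "
from h import *
plan([.5184,.2738,.2225],-5);print(ctrl.get_obs()['moment'])"
```

```text
t 16.05 now [0.5187 0.2743 0.2234] yaw -2.94 open 0.0137 F [-0.3 -1.6 -0.5]
turn [0.   0.06 2.06] then shift cm [-0.05 -0.03  0.09]
[-0.22673281  0.12763154  0.02812759]
```

Request:
apply_moves([
  [0,0,0,0,0,2,1],
  [0,0,0,0,0,2,1],
  [0,0,0,0,0,0,1],
])

```text
clock: 16.35
eef_pos: [0.5187, 0.2743, 0.2234]
tool_rot: [0.0, 0.748, 0.663, -0.0]
force: [-0.1, -2.2, -1.5]
opening: 0.0137
finger_force: 120.7
```

```bash
python3 -c "
from h import *
plan([.5184,.2738,.2225],-5);print(ctrl.get_obs()['moment'])"
```

```text
t 16.35 now [0.5187 0.2743 0.2234] yaw -6.9 open 0.0137 F [-0.1 -2.2 -1.5]
turn [ 0.01  0.05 -1.9 ] then shift cm [-0.05 -0.03  0.09]
[-0.28268958  0.23626339  0.139705  ]
```

Request:
apply_moves([
  [0,0,0,0,0,2,1],
  [0,0,0,0,0,0,1],
])

```text
clock: 16.55
eef_pos: [0.5187, 0.2743, 0.2234]
tool_rot: [0.0, 0.76, 0.65, -0.0]
force: [-0.5, -1.7, -0.2]
opening: 0.0138
finger_force: 120.7
```

```bash
python3 -c "
from h import *
plan([.5184,.2738,.2225],-5);print(ctrl.get_obs()['moment'])"
```

```text
t 16.55 now [0.5187 0.2743 0.2234] yaw -8.87 open 0.0138 F [-0.5 -1.7 -0.2]
turn [ 0.    0.06 -3.87] then shift cm [-0.06 -0.02  0.09]
[-0.39959906  0.21497585  0.39393166]
```

Request:
apply_moves([
  [0,0,0,0,0,-4,1],
  [0,0,0,0,0,-5,1],
  [0,0,-0.5,0,0,0,1],
  [0,0,-1.5,0,0,0,1],
  [0,0,-3,0,0,0,1],
  [0,0,-1,0,0,0,1],
  [0,0,0,0,0,-8.5,1],
  [0,0,0,0,0,-8.5,1],
  [0,0,0,0,0,-8.5,1],
  [0,0,0,0,0,-8.5,1],
  [0,0,0,0,0,-8.5,1],
  [0,0,0,0,0,-8.5,1],
  [0,0,0,0,0,-8.5,1],
  [0,0,0,0,0,-8.5,1],
  [0,0,0,0,0,-8.5,1],
  [0,0,0,0,0,-8.2,1],
  [0,0,0,0,0,0,1],
])

```text
clock: 18.25
eef_pos: [0.519, 0.2746, 0.2839]
tool_rot: [0.0, 0.045, 0.999, -0.0]
force: [-0.1, -0.1, -1.0]
opening: 0.0137
finger_force: 120.6
```

```bash
python3 -c "
from h import *
plan([.4227,-.3525,.277],84.6)"
```

```text
t 18.25 now [0.519  0.2746 0.2839] yaw 84.82 open 0.0137 F [-0.1 -0.1 -1. ]
turn [-0.01  0.05  0.22] then shift cm [  3.68 -63.34   0.69]
```

Request:
apply_moves([
  [0,0,0,0,0,0.2,1],
  [0.23,-3.96,0,0,0,0,1],
  [0.23,-3.96,0,0,0,0,1],
  [0.23,-3.96,0,0,0,0,1],
  [0.23,-3.96,0,0,0,0,1],
  [0.23,-3.96,0,0,0,0,1],
  [0.23,-3.96,0,0,0,0,1],
  [0.23,-3.96,0,0,0,0,1],
  [0.23,-3.96,0,0,0,0,1],
  [0.23,-3.96,0,0,0,0,1],
  [0.23,-3.96,0,0,0,0,1],
  [0.23,-3.96,0,0,0,0,1],
  [0.23,-3.96,0,0,0,0,1],
  [0.23,-3.96,0,0,0,0,1],
  [0.23,-3.96,0,0,0,0,1],
  [0.23,-3.96,0,0,0,0,1],
  [0.23,-3.96,0,0,0,0,1],
  [0,0,0,0,0,0,1],
  [0,0,0,0,0,0,1],
])

```text
clock: 20.15
eef_pos: [0.4213, -0.3534, 0.2836]
tool_rot: [-0.0, 0.05, 0.999, -0.0]
force: [-0.5, 1.5, -1.4]
opening: 0.0139
finger_force: 120.6
```

```bash
python3 - <<'E'
from h import *
plan([.4227,-.3525,.130],84.6)
o=[]
for n in("top","side"):
    p=ctrl.grab_frame(n);u,v=px(p,[.53,.22,.14]).astype(int);o.append(cv2.resize(p["color"][v-40:v+40,u-50:u+50],(400,320),interpolation=2))
    W=world(p).reshape(-1,3);W=W[~np.isnan(W[:,0])];c=np.array([.5185,.2738])
    P=W[(W[:,2]>.1325)&(W[:,2]<.142)&(np.hypot(*(W[:,:2]-c).T)<.042)&(np.hypot(*(W[:,:2]-c).T)>.022)]
    print(n,len(P),np.degrees(np.arctan2(P[:,1]-c[1],P[:,0]-c[0])).round())
    if n=="side":
        P=W[(np.hypot(W[:,0]-.4227,W[:,1]+.3525)<.03)]
        for z in np.arange(.18,.30,.015):
            s=P[np.abs(P[:,2]-z)<.0075]
            if len(s):print(round(z,3),len(s),s.mean(0).round(4))
cv2.imwrite("pics/f1.png",np.hstack(o)[...,::-1])
E
```

```text
t 20.15 now [ 0.4213 -0.3534  0.2836] yaw 84.23 open 0.0139 F [-0.5  1.5 -1.4]
turn [-0.01 -0.01 -0.37] then shift cm [-0.13  0.1  15.36]
top 43 [ -35.   39.  -48.  -57.  -40.  -57.  -68.  -67.  -71.  -73.  -73.  -75.
  -77.  -77.  -76.  -78.  -78.  -79.  -82.  -83.  -82.  -83.  -84.  -85.
  -85.  -86.  -87.  -86.  -92.  -91.  -91.  -90.  -96.  -96.  -96.  -98.
 -106. -105. -110. -134. -167.  163. -173.]
side 0 []
0.195 3 [ 0.4125 -0.3525  0.201 ]
0.21 30 [ 0.4218 -0.3536  0.211 ]
0.225 26 [ 0.4205 -0.3554  0.2234]
0.24 15 [ 0.4197 -0.3562  0.239 ]
0.255 16 [ 0.4201 -0.3566  0.2547]
0.27 5 [ 0.4195 -0.3571  0.2646]
```

View pics/f1.png

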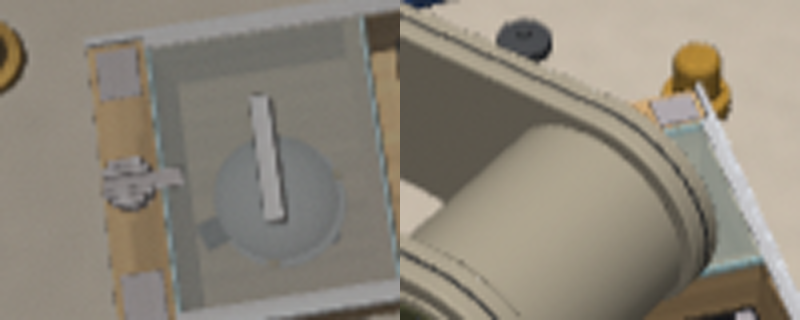

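Request:
apply_moves([
  [-0.1,0.05,2,0,0,-0.3,1],
  [0,0,4,0,0,0,1],
  [0,0,4,0,0,0,1],
  [0,0,3,0,0,0,1],
  [0,0,2,0,0,0,1],
  [0,0,0.8,0,0,0,1],
  [0,0,0,0,0,0,1],
  [0,0,0,0,0,0,1],
])

```text
clock: 21.05
eef_pos: [0.4233, -0.3518, 0.1265]
tool_rot: [0.0, 0.045, 0.999, -0.0]
force: [-0.4, -0.4, -1.1]
opening: 0.0138
finger_force: 120.6
```

```bash
python3 -c "
from h import *
plan([.4227,-.3531,.1150],84.6)"
```

```text
t 21.05 now [ 0.4233 -0.3518  0.1265] yaw 84.86 open 0.0138 F [-0.4 -0.4 -1.1]
turn [-0.05  0.03  0.26] then shift cm [ 0.04 -0.14  1.15]
```

Request:
apply_moves([
  [0,-0.1,0.5,0,0,0.2,1],
  [0,0,0.4,0,0,0,1],
  [0,0,0.2,0,0,0,1],
  [0,0,0,0,0,0,1],
  [0,0,0,0,0,0,1],
], newtons=30)

```text
clock: 21.55
eef_pos: [0.4227, -0.3534, 0.1152]
tool_rot: [0.0, 0.047, 0.999, -0.0]
force: [-2.2, 2.9, 5.2]
opening: 0.0138
finger_force: 121.2
```

Request:
apply_moves([
  [0,0,0,0,0,0,0.5],
  [0,0,0,0,0,0,0],
  [0,0,0,0,0,0,-1],
  [0,0,0,0,0,0,-1],
  [0,0,0,0,0,0,-1],
  [0,0,0,0,0,0,-1],
  [0,0,0,0,0,0,-1],
  [0,0,-2,0,0,0,-1],
  [0,0,-4,0,0,0,-1],
  [0,0,-4,0,0,0,-1],
  [0,0,-4,0,0,0,-1],
  [0,0,0,0,0,0,-1],
  [0,0,0,0,0,0,-1],
])

```text
clock: 22.85
eef_pos: [0.4232, -0.354, 0.2564]
tool_rot: [0.001, 0.047, 0.999, -0.001]
force: [-0.9, 1.1, -1.3]
opening: 0.0855
finger_force: 0.0
```

```bash
python3 - <<'E'
from h import *
plan([.4227,-.3531,.1150],84.6)
p=ctrl.grab_frame("wrist");V=fish(p);m=ctrl.cut_out(p,"key_bar")[0]
Q=V[m["mask"]];Q=Q[(Q[:,2]>.132)];print(m["confidence"],[np.round(v,1) for v in cv2.minAreaRect(Q[:,:2].astype(np.float32)*1000)],np.median(Q[:,2]))
im=rectify(p,V,.34,.50,-.43,-.27,.140);cv2.imwrite("pics/k2.png",cv2.resize(im,(500,500))[...,::-1])
E
```

```text
t 22.85 now [ 0.4232 -0.354   0.2564] yaw 84.63 open 0.0855 F [-0.9  1.1 -1.3]
turn [-0.16  0.15  0.03] then shift cm [ 0.06  0.08 14.14]
0.57 [array([ 423.2, -351.2]), array([15.9, 99.6]), np.float64(84.5)] 0.13847822027715873
```

View pics/k2.png

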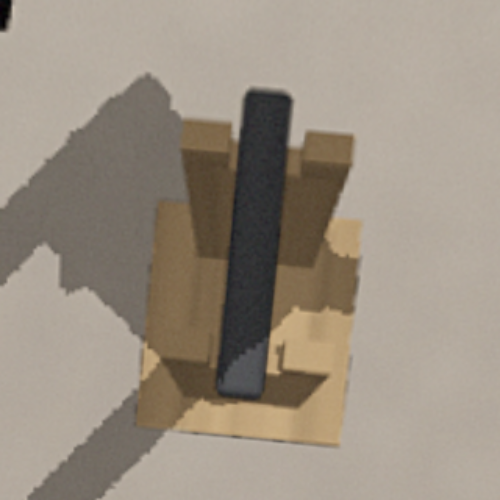

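The key lies in both notches, with the bar from (267,92) to (240,394), the same place and height as before. I'm handing the job in.

```bash
python3 -c "
from cell import ctrl
print(ctrl.close_job())"
```

```text
the job is handed in; nothing more can be done
None
```

The job is handed in at about 23 s: the door is home over the seismometer's (+y) bay, the left clamp screw is turned to its stop with its tongue over the door, and the key is back in its rest. The hand-in call gave no verdict, but camera and force checks agreed at each step; I did not re-measure the right screw or the loose parts.

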